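Purge a dry-storage vial with the two-stage nitrogen gun

TASK

Purge the vial that stands under the nozzle: flick its cap up until it stands about upright, then squeeze the blow gun's trigger only up to its pressure point and keep the soft flow there for a good second, and after that squeeze on through the pressure point to the end of the second stage and keep the full flow for a good second. Let the trigger go and press the cap fully shut again; keep the waiting vial beside it shut all along, never blow at full flow onto a shut cap, and leave the loose things on the desk where they are.

Things in the scene. Friction and masses are not known exactly. Their poses are not given: they have to be found in the camera images.
- purge_station: fixed aluminium plate 180 x 330 x 12 mm on the desk with a grey block holding two vials, a post with the blow gun and its hose outlet. Origin on the desk; x to the robot's right, y away from it, z up (roughly); plate from x -80 to +100, y -215 to +115 mm. Amber vials, 36 mm wide, rims 105 mm over the desk: under the nozzle at (0, -120) mm, waiting one at (0, -184), nearest the robot; block x -30 to 30, 46 mm high
- cap_hinge (a point): hinge line of the cap of the vial under the nozzle: 22 mm to the right (+x of the station) of the vial's axis, 105 mm over the desk; axes as purge_station, the cap turns about y
- cap_tab (a point): centre of that cap's thumb tab, a tongue 21 mm long, 20 mm wide, 5 mm thick that juts to the left (-x of the station): 52.5 mm from the hinge line (its end 61 mm) and, shut, 4 mm above the rim; free beneath for 17 mm beside the vial. The cap is a white disc 41 mm wide, 8.5 mm thick; open, it stands on edge right of the mouth
- cap (a joint): angle of that cap, rad: 0 shut, grows as the tab is lifted, stop at 1.75; it stays where it is left (about 0.6 N at the tab moves it)
- waiting_cap (a joint): angle of the waiting vial's cap (same kind), 0 shut
- nozzle_tip (a point): tip of the gun's 8 mm brass nozzle tube, 34 mm beyond the vial's axis (+y of the station) and 30 mm above the rim, pointing into the mouth from the gun's side; the cap swings clear of it and the hand must too
- blow_gun: pistol-shaped blow gun on the post; origin on the barrel's axis, 205 mm over the desk, y along the barrel (nozzle to -y, toward the robot). It leans 35 degrees: x runs up the slope to the right, z stands square to its flat side, up and to the left: the hand comes along -z, leaning 35 degrees. Handle 28 mm (y) by 24 mm (z), x -22 to -134 mm, its back at y +26 mm, free all round
- grip (a point): between handle back and trigger front, 78 mm down from the barrel; axes as blow_gun. Fingers closing along y squeeze the trigger to the handle: 56 mm over both at rest, +-2.5 mm as a hidden screw shifts the trigger and its pressure point (feel for it). The gun yields about z by 0.1 rad either way (0.3 N/mm here), so it centres between the fingers. Trigger: steel lever 8 (y) x 18 mm (z), pinned 60 mm above
- first_stage (a joint): trigger travel, first stage, rad: 0 at rest; a light spring, about 4 N on each finger rising to 7 N, takes it to the pressure point at 0.12 (7 mm at the grip), where it stops
- second_stage (a joint): trigger travel beyond the pressure point, rad: 0 until the fingers press with about 11 to 12 N (at the pressure point the force climbs steeply from 7 N to this); ends hard at 0.10 (6 mm more at the grip) with about 16 N
- tweezers: loose tweezers, 120 mm, on the station's plate left of the gun; leave them
- marker: loose marker pen on the desk; leave it
- sticky_notes: loose note block on the desk; leave it
- solder_spool: loose spool of solder on the desk; leave it
- mug: loose mug on the desk near its front edge, before the circuit board in its stand (about 190 mm tall) that stands right of the station; leave it
- pill_box: loose round box on the desk; leave it

How it is judged:
On the way, in this order (a step that is already met when the one before it is completed fails the run):
1. the cap of the vial under the nozzle stands well open (value of joint cap above 1.2 rad), for 0.2 s.
2. soft flow: trigger at its pressure point, second stage not entered, cap open (value of joint first_stage above 0.1 rad and value of joint second_stage below 0.02 rad and value of joint cap above 1.2 rad), for 0.9 s.
3. full flow: trigger squeezed through to near the end of the second stage, cap open (value of joint second_stage above 0.08 rad and value of joint cap above 1.2 rad), for 0.8 s.
At the end, for the whole second after the job is handed in: both caps are shut (within 0.06 rad) and the trigger is let go (both stages within 0.02 rad of rest) (value of joint each of cap, waiting_cap below 0.06 rad and value of joint each of first_stage, second_stage below 0.02 rad); the robot touches nothing.
It fails at once if full flow blown while the vial's cap is not open (value of joint second_stage above 0.04 rad and value of joint cap below 1 rad).
It fails at once if the waiting vial opened (value of joint waiting_cap above 0.25 rad).
It fails at once if a loose thing on the desk pushed away (distance of any of tweezers, marker, sticky_notes, solder_spool, mug, pill_box from where it was at the start of the episode above 0.03 m).
It also fails if it takes over 72 s, if anything falls off the work surface, if the arm or the gripper's body presses on something with over 40 N, if the wrist force passes 120 N, or if a joint passes its speed limit or range.

ROBOT

A 7-joint arm with a two-finger parallel gripper is mounted at the origin on a cart in front of the work surface, level with it; the furniture and walls round the work are solid. World frame = base frame: x ahead of the robot, y to its left, z up, the work surface at z = 0. Lengths are in m, angles in rad, forces in N, time in s.
With the tool pointing down it reaches from about 0.4 to 0.875 m from the base axis. Payload 19.3 kg.
Tool frame: the origin (TCP) lies midway between the tips of the shut fingers; the grasp point (between the pads) lies bot.tcp_to_grasp behind it (bot.tcp_to_grasp is the distance from the TCP to the grasp point, in m); z points along the fingers, y is the line along which they close (so a half turn about z gives the same grasp; the last joint's range is limited). The gripper opens to 85 mm and grips with 20 to 120 N. Pads are 22 mm wide; open, the fingers measure 114 mm over their backs; the gripper's body (76 mm by 85 mm) begins 54 mm behind the grasp point. The pads swing forward as they close: fully open they stand 13 mm farther back than shut.
Start: joints at [1.186, 0.521, -0.036, 1.599, 0.021, 1.021, -0.113], TCP at [0.193, -0.594, 0.231] pointing down, gripper open.
Joint ranges: [-2.91, 2.91], [-0.3, 2.13], [-1.5, 1.42], [0.17, 2.43], [-1.26, 4.41], [0.16, 1.93], [-2.52, 2.52]. Speed limits (rad/s): [1.89, 1.89, 2.39, 2.39, 3.01, 3.01, 3.01].

INTERFACE

Orientations are given as [roll, pitch, yaw] about the fixed x, y, z axes, in that order (R = Rz(yaw) Ry(pitch) Rx(roll)).
In Python, from workcell import observe, imaging, bot gives the robot as it stands.
- The arm moves only by the tool send_rows, never from a script. Its argument "plan" is text: rows parted by semicolons, each of 7 numbers parted by spaces: the shift along the tool's x, y, z in m, then the turn, a rotation vector about the tool's x, y, z in degrees, then the finger opening in m, from 0 to 0.0854. In form: dx dy dz rx ry rz claw; .... A call has 1 to 10 rows; each row is the pose to reach, as a shift and turn from the pose commanded when the call began, along the tool's axes at that moment; what a row does not reach only later rows make up. A row lasts 1/12 s, in which the tool goes at most 41.7 mm and 7.16 degrees, less where a joint would pass 70% of its speed; a pose out of reach is approached as far as the arm can. A call with a gripper value outside its range is refused whole. The fingers move at their own pace and stop on an object; "grip_force" is the grip in N (left out, the last holds). Time passes only in rows, so rows that repeat a pose let the fingers close. It gives the time, the measured TCP pose, the force, the opening and the grip force at its end, in the units of the state.
- observe(): the state, without advancing time (a new reading comes with each control period).
- imaging.grab_frame(name): name is "scene" or "top" or "wrist"; returns a dict with "color" (420x560x3 uint8, red, green, blue), "fx", "fy", "cx", "cy" (pixels), "eye" and "orientation" of the camera in the world; the wrist camera has in their place "tool_from_camera" (4x4, takes a point from camera to tool coordinates, whose origin is the TCP and whose axes are the flange's). Camera axes: x right, y down, z forward; pixel columns grow to the right and rows downward; lengths in m; the calibration is good to about 2 mm. A picture is of the moment at which its call begins: read the wrist's pose just before it. There is no depth.
- bot.job_done(): hands the job in; it is judged then, once.
The state is a dict: "clock": time; "qpos": joint angles; "qd": joint speeds; "joint_efforts": joint torques, N m; "position": TCP position; "tool_rot": TCP orientation; "force": force on the tool from outside, world axes, zero at the start; "moment": the same for the moment, N m; "grip_width": finger opening in m; "finger_force": force on a finger pad.
Only numpy, scipy, OpenCV 4.12 (cv2) and the standard library are available. Lean on these libraries where they do the work, as an engineer would, in place of code of your own. Each camera call takes 0.05 s, during which the arm holds its last target. There are 200 camera calls.

## Working session

There is one attempt and no reset: what is moved stays moved. The work goes in short steps, Python scripts to look and compute and a tool call to move; the robot and the scene stay as the last step left them, time stands still between calls to the robot, and variables do not carry over. Pictures are saved under pics/ and viewed, at most 10 in all, crops included, and the job is handed in when it is done.

Besides the shell and the picture viewer there is one more tool, called after "Emit:" as a command line: name --argument value ..., lists and objects as JSON in quotes. send_rows: Moves the arm, as the interface text tells. Its arguments: {"type":"object","properties":{"plan":{"type":"string"},"grip_force":{"type":"number"}},"required":["plan"]}

```bash
ls; mkdir -p pics
python3 - <<'E'
from workcell import observe, imaging, bot
import cv2,numpy as np
s=observe();print({k:np.round(v,3) for k,v in s.items()},bot.tcp_to_grasp)
for n in("scene","top","wrist"):
    f=imaging.grab_frame(n);cv2.imwrite(f"pics/{n}0.png",f["color"][:,:,::-1])
    print(n,{k:np.round(v,4).tolist() for k,v in f.items() if k!="color"})
a=cv2.imread("pics/scene0.png");b=cv2.imread("pics/top0.png")
E
```

```text
pics
{'clock': np.float64(0.0), 'qpos': array([ 1.186,  0.522, -0.036,  1.6  ,  0.021,  1.021, -0.113]), 'qd': array([-0.002,  0.001, -0.001,  0.   ,  0.001,  0.   , -0.   ]), 'joint_efforts': array([-1.0000e-03, -9.2710e+01,  1.9800e+00, -3.6993e+01,  1.8000e-02,
        8.0000e-03,  0.0000e+00]), 'position': array([ 0.193, -0.594,  0.231]), 'tool_rot': array([-3.141,  0.   ,  0.315]), 'force': array([0.611, 0.155, 0.47 ]), 'moment': array([ 0.001, -0.021, -0.023]), 'finger_force': np.float64(0.0), 'grip_width': np.float64(0.085)} 0.0187
scene {'fx': 416.8049, 'fy': 416.8049, 'cx': 279.8351, 'cy': 205.2578, 'eye': [-0.108, 0.5208, 1.0164], 'orientation': [-2.3893, 0.0076, -2.2195]}
top {'fx': 514.4758, 'fy': 514.4758, 'cx': 281.4284, 'cy': 206.6313, 'eye': [0.2585, 0.0017, 1.684], 'orientation': [-2.9755, 0.0014, -1.5799]}
wrist {'fx': 334.0723, 'fy': 334.0723, 'cx': 277.1951, 'cy': 208.3613, 'tool_from_camera': [[-0.0011, -0.9593, -0.2824, 0.0701], [1.0, -0.0014, 0.0009, 0.0006], [-0.0012, -0.2824, 0.9593, -0.1431], [0.0, 0.0, 0.0, 1.0]]}
```

View pics/scene0.png

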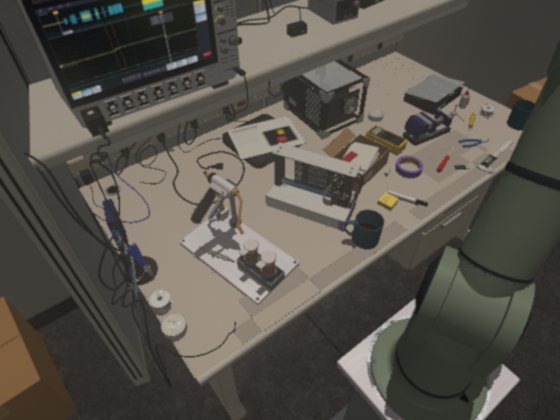

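View pics/top0.png

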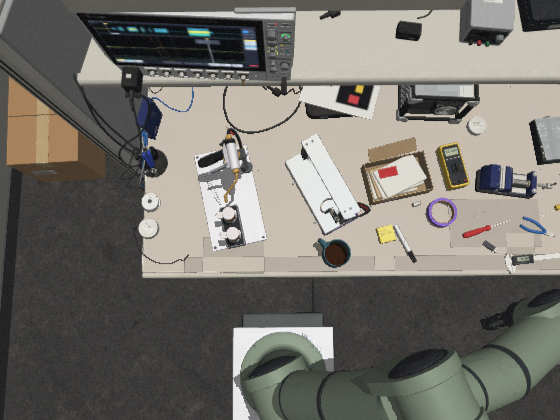

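The station's white plate is at about (195-265, 150-250) in the top view and (180-300, 205-300) in the scene view. The vials are at about (230,213) and (232,235) in the top view, and the gun is at about (230,155). I'll enlarge both.

```bash
cat > h.py <<'E'
from workcell import observe, imaging, bot
import cv2,numpy as np
from scipy.spatial.transform import Rotation as R
def eul(r): return R.from_euler('xyz',r)
def cam(f,s=None):
    if "eye" in f: return np.array(f["eye"]),eul(f["orientation"]).as_matrix()
    T=np.array(f["tool_from_camera"]);Rt=eul(s["tool_rot"]).as_matrix()
    return Rt@T[:3,3]+s["position"],Rt@T[:3,:3]
def ray(f,u,v,s=None):
    e,M=cam(f,s);return e,M@np.array([(u-f["cx"])/f["fx"],(v-f["cy"])/f["fy"],1])
def onz(f,u,v,z,s=None):
    e,d=ray(f,u,v,s);return e+d*(z-e[2])/d[2]
def proj(f,p,s=None):
    e,M=cam(f,s);q=(np.asarray(p)-e)@M;return np.stack([f["fx"]*q[...,0]/q[...,2]+f["cx"],f["fy"]*q[...,1]/q[...,2]+f["cy"]],-1)
E
python3 - <<'E'
from h import *
f=imaging.grab_frame("top");g=imaging.grab_frame("scene")
a=f["color"][120:260,180:280,::-1];b=g["color"][165:305,170:305,::-1]
A=cv2.resize(a,None,fx=4,fy=4,interpolation=2);B=cv2.resize(b,None,fx=2.9,fy=4)
B=cv2.resize(b,(391,405),interpolation=2);B=cv2.copyMakeBorder(B,0,A.shape[0]-405,0,0,0)
cv2.imwrite("pics/z.png",np.hstack([A,B]))
hsv=cv2.cvtColor(f["color"],cv2.COLOR_RGB2HSV)
m=((hsv[...,1]<25)&(hsv[...,2]>150)).astype(np.uint8);m[:, :190]=0;m[:,275:]=0;m[:145]=0;m[255:]=0
n,l,st,c=cv2.connectedComponentsWithStats(m)
for i in range(1,n):
    if st[i,4]>40:
        print(st[i],c[i])
i=1+np.argmax(st[1:,4]);r=cv2.minAreaRect(np.argwhere(l==i)[:,::-1].astype(np.float32));print(r)
P=[onz(f,*p,.012) for p in cv2.boxPoints(r)];print(np.round(P,4))
E
```

```text
[223 145  20  24 315] [231.59047619 156.26666667]
[243 145   8  18  52] [246.5        152.71153846]
[194 150  30  25 259] [206.28571429 163.23166023]
[ 229  171   38   73 1476] [248.95189702 208.48170732]
[ 199  179   42   73 1397] [217.08876163 212.90479599]
((244.8998260498047, 208.23916625976562), (70.18675231933594, 29.697662353515625), 77.7352294921875)
[[0.6403 0.1951 0.012 ]
 [0.6609 0.0985 0.012 ]
 [0.431  0.0499 0.012 ]
 [0.4113 0.1444 0.012 ]]
```

View pics/z.png

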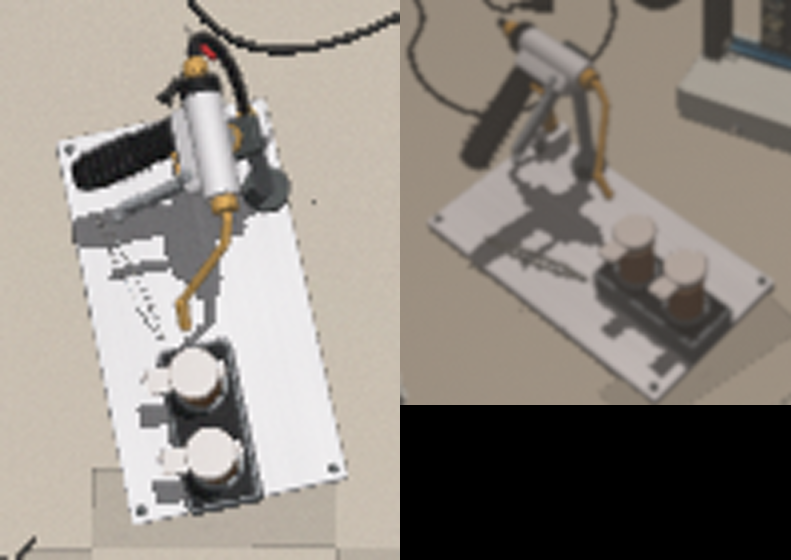

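The zoomed top crop gives plate corners at (133,522), (347,478), (57,140) and (265,97), and cap disc centres at (196,376) and (212,455). Both caps are shut with tabs to the left. The handle runs down-left, with the trigger on the robot side.

Run:
```python
from h import *
from scipy.optimize import least_squares
f=imaging.grab_frame("top");g=imaging.grab_frame("scene")
z=np.array([[133,522],[347,478],[57,140],[265,97],[196,376],[212,455]])/4+[180-.4,120-.4]
q=np.array([[400+233,0+0]]) 
M=np.array([[-80,-215,12],[100,-215,12],[-80,115,12],[100,115,12],[0,-120,113.5],[0,-184,113.5]])/1e3
def W(p,X): return R.from_euler('z',p[2]).apply(X)+[p[0],p[1],0]
# scene view points: plate left corner, right, front corner; cap tops
sc=np.array([[430-400,222],[772-400,283],[655-400,400],[633-400,232],[686-400,268]])*135/391.+[170-.3,165-.3]
Ms=np.array([[-80,115,12],[100,-215,12],[-80,-215,12],[0,-120,113.5],[0,-184,113.5]])/1e3
Ms[0]=Ms[0]
for use in (0,1):
    fun=lambda p:np.r_[(proj(f,W(p,M))-z).ravel(),use*(proj(g,W(p,Ms))-sc).ravel()]
    r=least_squares(fun,[.5,.13,-1.3],loss='soft_l1');print(np.round(r.x,4),np.round(r.fun,1))
```

```text
[ 0.6213  0.1915 -1.3626] [ 0.1  1.   0.7  0.1 -0.1  0.3  0.5 -0.1 -0.6 -0.8 -0.5 -0.4 -0.  -0.
  0.  -0.  -0.  -0.   0.  -0.  -0.  -0. ]
[ 0.6201  0.1919 -1.3634] [-0.1  1.4  0.5  0.5 -0.2  0.6  0.4  0.2 -0.8 -0.4 -0.7 -0.  -1.2 -0.7
  1.4 -0.8 -0.2  0.3  0.3 -0.7 -0.6 -0.7]
```

```bash
cat >> h.py <<'E'
ST=np.array([.621,.1915,0.]);YAW=-1.363
def SR(): return R.from_euler('z',YAW)
def s2w(p): return SR().apply(np.asarray(p)/1e3)+ST
def w2s(p): return SR().inv().apply(np.asarray(p)-ST)*1e3
def toolR(t): # tilt t deg: tool z=(sin t,0,-cos t) in station, tool y=+ys
    t=np.radians(t);return SR()*R.from_matrix(np.array([[-np.cos(t),0,-np.sin(t)],[0,1,0],[np.sin(t),0,-np.cos(t)]]).T)
def go(ps,t,world=False):
    s=observe();p=np.asarray(ps) if world else s2w(ps);C=eul(s["tool_rot"])
    print(np.round(ps,3),t,"shift",np.round(C.inv().apply(p-s["position"]),4),"turn",np.round((C.inv()*toolR(t)).as_rotvec(degrees=True),2))
def st():
    s=observe();p=w2s(s["position"]);r=SR().inv()*eul(s["tool_rot"])
    print("t",round(s["clock"],2),"ps",p.round(1),"z",r.as_matrix()[:,2].round(3),"y",r.as_matrix()[:,1].round(3),"F",SR().inv().apply(s["force"]).round(1),"w",round(s["grip_width"],4),"ff",round(s["finger_force"],1),"q",np.round(s["qpos"],2))
E
python3 - <<'E'
from h import *
f=imaging.grab_frame("top")
for p,z in (((190,75),.205),((226,205),.205),((185,327),.135),((80,175),.13),((170,140),.19)):
    print(w2s(onz(f,180+p[0]/4,120+p[1]/4,z)).round(0))
st();go([.50,-.2,.33],0,1);go([-30,-160,330],0)
E
```

```text
[ 50.  84. 205.]
[ 56. -19. 205.]
[  3. -89. 135.]
[-53.  47. 130.]
[ 24.  42. 190.]
t 0.4 ps [ 680.6 -580.4  231.2] z [-0. -0. -1.] y [ 0.994  0.107 -0.   ] F [-0.7 -0.6  0.8] w 0.0854 ff 0.0 q [ 1.19  0.52 -0.04  1.6   0.02  1.02 -0.11]
[ 0.5  -0.2   0.33] 0 shift [ 0.4135 -0.28   -0.0988] turn [-1.000e-02 -1.000e-02 -8.387e+01]
[ -30 -160  330] 0 shift [ 0.4939 -0.6617 -0.0987] turn [-1.000e-02 -1.000e-02 -8.387e+01]
```

Emit:
send_rows --plan "0.1 -0.07 -0.1 0 0 -20 0.085;0.41 -0.28 -0.1 0 0 -84 0.085;0.41 -0.28 -0.1 0 0 -84 0.085;0.41 -0.28 -0.1 0 0 -84 0.085;0.41 -0.28 -0.1 0 0 -84 0.085;0.41 -0.28 -0.1 0 0 -84 0;0.41 -0.28 -0.1 0 0 -84 0;0.41 -0.28 -0.1 0 0 -84 0;0.41 -0.28 -0.1 0 0 -84 0;0.41 -0.28 -0.1 0 0 -84 0"

```text
clock: 1.23
position: [0.4401, -0.2737, 0.3171]
tool_rot: [3.141, 0.001, 1.571]
force: [0.1, -0.4, 0.6]
grip_width: 0.025
finger_force: 0.0
```

Run:
```python
from h import *
st();go([-30,-160,330],0);go([-60,-200,330],0);go([-60,-170,330],35)
```

```text
t 1.23 ps [ 417.9 -273.   317.1] z [ 0.001  0.    -1.   ] y [0.206 0.978 0.   ] F [0.4 0.  0.6] w 0.025 ff 0.0 q [ 0.8   0.29 -0.45  1.75  0.14  1.13  0.31]
[ -30 -160  330] 0 shift [ 0.4615  0.0181 -0.0132] turn [  0.02   0.04 -11.91]
[ -60 -200  330] 0 shift [ 0.4826 -0.0272 -0.0132] turn [  0.02   0.04 -11.91]
[ -60 -170  330] 35 shift [ 0.4888  0.0022 -0.0132] turn [ -3.62 -34.83 -11.54]
```

Emit:
send_rows --plan "0.47 0.02 -0.02 0 0 -12 0;0.47 0.02 -0.02 0 0 -12 0;0.47 0.02 -0.02 0 0 -12 0;0.47 0.02 -0.02 0 0 -12 0;0.47 0.02 -0.02 0 0 -12 0;0.47 0.02 -0.02 0 0 -12 0;0.47 0.02 -0.02 0 0 -12 0;0.47 0.02 -0.02 0 0 -12 0;0.47 0.02 -0.02 0 0 -12 0;0.47 0.02 -0.02 0 0 -12 0"

```text
clock: 2.07
position: [0.4592, 0.1422, 0.3345]
tool_rot: [3.141, 0.0, 1.774]
force: [0.7, 0.2, 0.9]
grip_width: 0.0002
finger_force: 0.0
```

Emit:
send_rows --plan "0.05 0 0 0 0 0 0;0.05 0 0 0 0 0 0;0.05 0 0 0 0 0 0"

```text
clock: 2.32
position: [0.4483, 0.1927, 0.3342]
tool_rot: [3.142, -0.001, 1.779]
force: [0.5, -1.2, 0.5]
grip_width: -0.0003
finger_force: 0.0
```

Run:
```python
from h import *
st();s=observe();f=imaging.grab_frame("wrist")
cv2.imwrite("pics/w1.png",cv2.resize(f["color"][:,:,::-1],(800,600)))
np.savez("w1.npz",**{k:np.array(v) for k,v in f.items()},position=s["position"],tool_rot=s["tool_rot"])
for n,p in dict(v1=(0,-120,113.5),v2=(0,-184,113.5),tabend=(-39,-120,109),noz=(0,-86,135),c1=(-80,-215,12),c2=(100,-215,12),c3=(-80,115,12),gun=(52,33,205),gripend=(-58,45,128)).items(): print(n,(proj(f,s2w(p),s)*800/560).round(0))
```

```text
t 2.32 ps [ -36.8 -168.8  334.2] z [-0.001  0.    -1.   ] y [-0.001  1.     0.   ] F [1.3 0.3 0.5] w -0.0003 ff 0.0 q [ 0.11  0.27 -0.78  1.78  0.2   1.17 -0.52]
v1 [459. 298.]
v2 [379. 298.]
tabend [461. 249.]
noz [508. 306.]
c1 [349. 188.]
c2 [354. 362.]
c3 [696. 187.]
gun [713. 416.]
gripend [691. 228.]
```

View pics/w1.png

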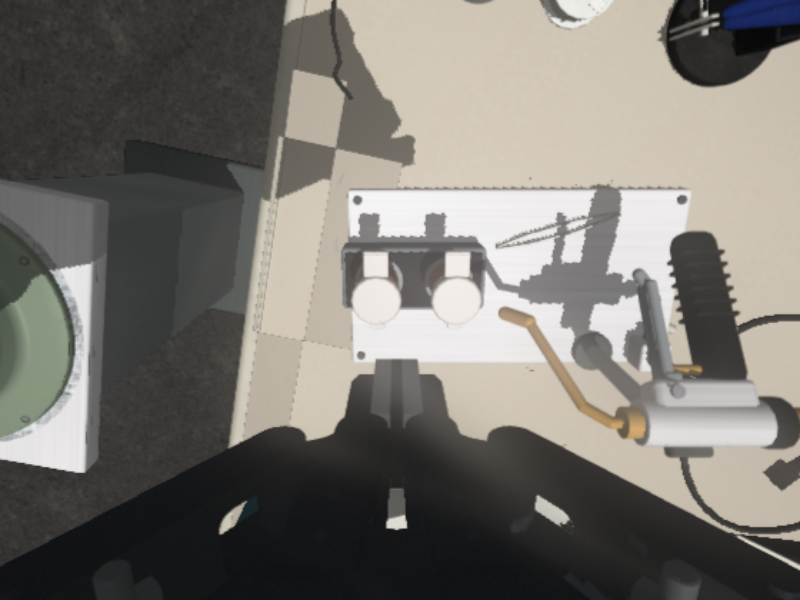

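The caps are at (457,300) and (376,300), within about 2 px of the model, and the nozzle tip is at (505,315). The handle spans (690,240) to (725,380), with the trigger left of it in the image, at (640,275) to (680,390). So the station pose is good to about 2 mm. Next I tilt 55° and go beside the tab.

Run:
```python
from h import *
go([-115,-122,145],55)
```

```text
[-115 -122  145] 55 shift [0.0805 0.0465 0.1891] turn [-5.000e-02 -5.501e+01 -9.000e-02]
```

Emit:
send_rows --plan "0.08 0.046 0.03 0 -10 0 0;0.08 0.046 0.06 0 -20 0 0;0.08 0.046 0.1 0 -30 0 0;0.08 0.046 0.14 0 -40 0 0;0.08 0.046 0.17 0 -50 0 0;0.08 0.046 0.189 0 -55 0 0;0.08 0.046 0.189 0 -55 0 0;0.08 0.046 0.189 0 -55 0 0;0.08 0.046 0.189 0 -55 0 0;0.08 0.046 0.189 0 -55 0 0"

```text
clock: 3.2
position: [0.4768, 0.2774, 0.1421]
tool_rot: [-3.132, 0.968, 1.785]
force: [-0.3, 0.1, -1.2]
grip_width: 0.0001
finger_force: 0.0
```

Run:
```python
from h import *
st();go([-41,-122,87],55)
```

```text
t 3.2 ps [-113.8 -123.4  142.1] z [ 0.824 -0.004 -0.567] y [ 0.001  1.    -0.005] F [-0.2 -0.3 -1.2] w 0.0001 ff 0.0 q [-0.73  0.93 -0.44  1.53  0.84  1.71 -1.28]
[ -41 -122   87] 55 shift [0.0041 0.0018 0.0912] turn [-0.25  0.46  0.2 ]
```

Emit:
send_rows --plan "0.004 0.002 0.03 0 0 0 0;0.004 0.002 0.06 0 0 0 0;0.004 0.002 0.08 0 0 0 0;0.004 0.002 0.091 0 0 0 0;0.004 0.002 0.091 0 0 0 0;0.004 0.002 0.091 0 0 0 0"

```text
clock: 3.7
position: [0.4953, 0.2065, 0.0905]
tool_rot: [3.14, 0.958, 1.772]
force: [0.2, 0.8, 1.0]
grip_width: -0.0001
finger_force: 0.0
```

Run:
```python
from h import *
st();s=observe();f=imaging.grab_frame("wrist");g=imaging.grab_frame("scene")
A=cv2.resize(f["color"][100:400,130:430,::-1],(400,400));B=cv2.resize(g["color"][195:295,190:290,::-1],(400,400),interpolation=2)
cv2.imwrite("pics/w2.png",np.hstack([A,B]))
# arc about hinge (22,105), of TCP
d=np.array(w2s(s["position"]))
for a in (0,15,30,45,60,75,85):
    r=np.radians(a);v=np.array([d[0]-22,d[2]+6-105]);go([22+v[0]*np.cos(r)+v[1]*np.sin(r),-122,105-v[0]*np.sin(r)+v[1]*np.cos(r)],55)
```

```text
t 3.7 ps [ -40.6 -119.9   90.5] z [ 0.818 -0.005 -0.575] y [0.006 1.    0.001] F [-0.7  0.3  1. ] w -0.0001 ff 0.0 q [-0.64  0.96 -0.42  1.65  0.91  1.57 -1.33]
[ -40.596 -122.      96.467] 55 shift [-0.0057 -0.0021 -0.0023] turn [-0.16 -0.13 -0.2 ]
[ -40.672 -122.     112.959] 55 shift [-0.0191 -0.0021 -0.0119] turn [-0.16 -0.13 -0.2 ]
[ -36.476 -122.     128.909] 55 shift [-0.0346 -0.002  -0.0176] turn [-0.16 -0.13 -0.2 ]
[ -28.296 -122.     143.229] 55 shift [-0.051  -0.002  -0.0192] turn [-0.16 -0.13 -0.2 ]
[ -16.688 -122.     154.944] 55 shift [-0.0673 -0.0019 -0.0164] turn [-0.16 -0.13 -0.2 ]
[  -2.443 -122.     163.255] 55 shift [-0.0823 -0.0018 -0.0095] turn [-0.16 -0.13 -0.2 ]
[   8.044 -122.     166.615] 55 shift [-0.091  -0.0018 -0.0029] turn [-0.16 -0.13 -0.2 ]
```

View pics/w2.png

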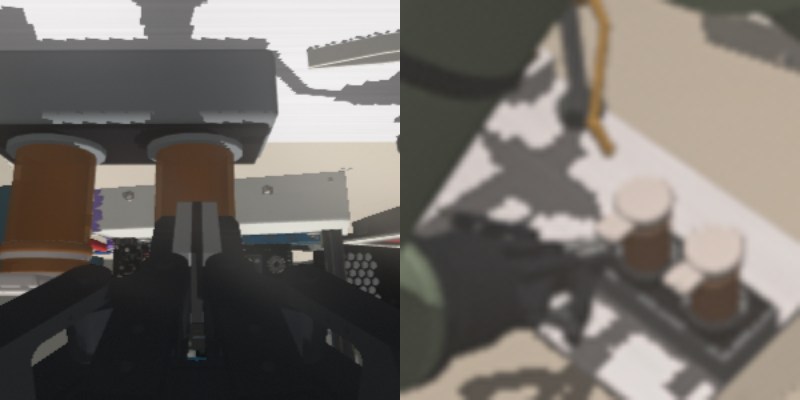

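The fingers sit under the tab of the right vial, centred on it: the vial's axis and fingertip are both at about column 195 in the wrist half. Next I lift along an arc.

Emit:
send_rows --plan "-0.014 -0.004 -0.005 0 0 0 0;-0.025 -0.004 -0.005 0 0 0 0;-0.036 -0.004 -0.002 0 0 0 0;-0.045 -0.004 0 0 0 0 0;-0.054 -0.004 0.002 0 0 0 0;-0.064 -0.004 0.007 0 0 0 0;-0.072 -0.004 0.014 0 0 0 0;-0.072 -0.004 0.014 0 0 0 0;-0.072 -0.004 0.014 0 0 0 0;-0.072 -0.004 0.014 0 0 0 0"

```text
clock: 4.63
position: [0.5015, 0.1542, 0.1404]
tool_rot: [-3.141, 0.96, 1.774]
force: [0.5, 0.5, -0.1]
grip_width: -0.0002
finger_force: 0.0
```

Run:
```python
from h import *
st();go([12,-124,141],55)
f=imaging.grab_frame("scene");g=imaging.grab_frame("top")
A=cv2.resize(f["color"][195:295,190:290,::-1],(400,400),interpolation=2);B=cv2.resize(g["color"][175:255,190:270,::-1],(400,400),interpolation=2)
cv2.imwrite("pics/w3.png",np.hstack([A,B]))
```

```text
t 4.63 ps [  11.8 -124.6  140.4] z [ 0.819 -0.004 -0.574] y [ 0.004  1.    -0.   ] F [-0.4  0.6 -0.1] w -0.0002 ff 0.0 q [-0.57  0.84 -0.42  1.75  0.92  1.56 -1.27]
[  12 -124  141] 55 shift [-0.0006  0.0006 -0.0002] turn [-0.22 -0.01 -0.14]
```

View pics/w3.png

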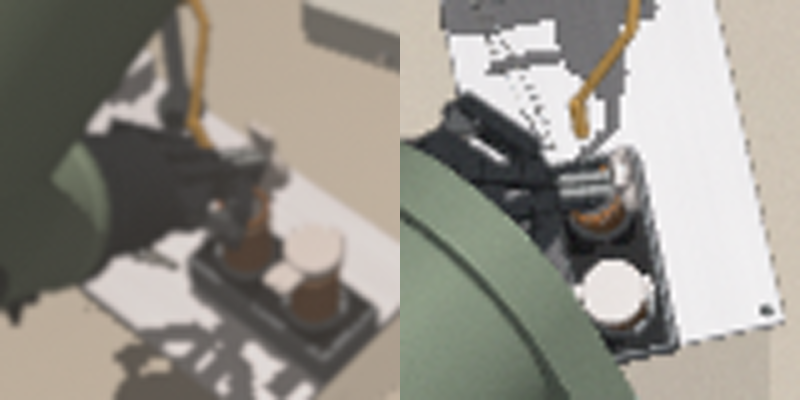

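The cap stands upright right of the mouth, and the waiting cap is shut. I'll retreat and go over the gun at 35°.

Emit:
send_rows --plan "0 0 -0.04 0 0 0 0;0 0 -0.08 0 0 0 0;0 0 -0.12 0 0 0 0;-0.05 0.02 -0.16 0 7 0 0.085;-0.06 0.06 -0.16 0 14 0 0.085;-0.06 0.1 -0.16 0 20 0 0.085;-0.06 0.14 -0.15 0 20 0 0.085;-0.06 0.15 -0.15 0 20 0 0.085;-0.06 0.15 -0.15 0 20 0 0.085;-0.06 0.15 -0.15 0 20 0 0.085"

```text
clock: 5.57
position: [0.6307, 0.2711, 0.2745]
tool_rot: [-3.14, 0.611, 1.775]
force: [-0.7, 0.9, -0.4]
grip_width: 0.083
finger_force: 0.0
```

Run:
```python
from h import *
st();go([-82,31,259],35)
s=observe();f=imaging.grab_frame("wrist")
cv2.imwrite("pics/w4.png",f["color"][:,:,::-1])
np.savez("w4.npz",**{k:np.array(v) for k,v in f.items()},position=s["position"],tool_rot=s["tool_rot"])
O=np.array([52,33,205]);c,sn=np.cos(np.radians(35)),np.sin(np.radians(35))
G=lambda x,y,z:O+[c*x-sn*z,y,sn*x+c*z]
for n,p in dict(org=(0,0,0),hend=(-134,12,12),htop=(-22,12,12),hb=(-78,26,12),hf=(-78,-2,12),tr=(-78,-30,9),grip=(-78,-2,0)).items(): print(n,G(*p).round(0),proj(f,s2w(G(*p)),s).round(0))
print("vial",proj(f,s2w([0,-120,105]),s),proj(f,s2w([30,-120,145]),s))
```

```text
t 5.57 ps [-75.9  25.9 274.5] z [ 0.574 -0.004 -0.819] y [ 0.005  1.    -0.002] F [-1.  -0.5 -0.4] w 0.083 ff 0.0 q [-0.48  0.78 -0.5   1.21  0.79  1.67 -0.82]
[-82  31 259] 35 shift [0.0139 0.0051 0.0092] turn [-0.24  0.   -0.19]
org [ 52.  33. 205.] [288. 267.]
hend [-65.  45. 138.] [305. 112.]
htop [ 27.  45. 202.] [303. 250.]
hb [-19.  59. 170.] [321. 185.]
hf [-19.  31. 170.] [286. 185.]
tr [-17.   3. 168.] [251. 184.]
grip [-12.  31. 160.] [286. 182.]
vial [128.61159533 148.87271159] [128.02553263 200.58360175]
```

View pics/w4.png

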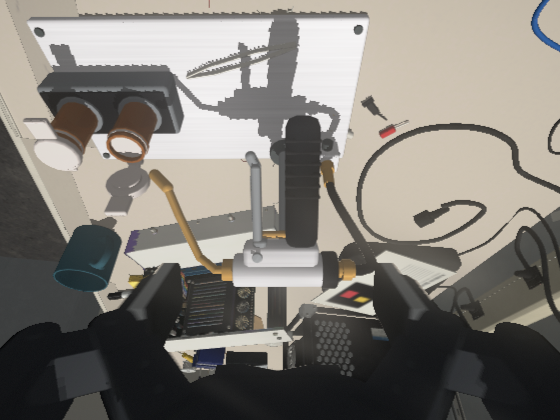

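The cap stands open at (125,182). The handle spans columns 286-319 at row 185 and the trigger front is at about 250, which matches the gun estimate to about 1 px. I'll descend around the handle and trigger.

Emit:
send_rows --plan "0.013 0.005 0.01 0 0 0 0.0854;0.013 0.005 0.03 0 0 0 0.0854;0.013 0.005 0.06 0 0 0 0.0854;0.013 0.005 0.09 0 0 0 0.0854;0.013 0.005 0.12 0 0 0 0.0854;0.013 0.005 0.14 0 0 0 0.0854;0.013 0.005 0.153 0 0 0 0.0854;0.013 0.005 0.153 0 0 0 0.0854;0.013 0.005 0.153 0 0 0 0.0854"

```text
clock: 6.37
position: [0.6507, 0.1975, 0.1432]
tool_rot: [-3.141, 0.61, 1.775]
force: [-0.3, 0.2, 0.4]
grip_width: 0.0851
finger_force: 0.0
```

Run:
```python
from h import *
st();go([1,31,141.4],35)
```

```text
t 6.37 ps [  0.3  30.3 143.2] z [ 0.573 -0.002 -0.819] y [ 0.004  1.    -0.   ] F [-0.3 -0.3  0.4] w 0.0851 ff 0.0 q [-0.37  0.87 -0.47  1.4   0.87  1.43 -0.9 ]
[  1.   31.  141.4] 35 shift [0.0005 0.0007 0.0019] turn [-0.14 -0.02 -0.16]
```

Emit:
send_rows --plan "0 0 0.002 0 0 0 0.07;0 0 0.002 0 0 0 0.065;0 0 0.002 0 0 0 0.062;0 0 0.002 0 0 0 0.06;0 0 0.002 0 0 0 0.06" --grip_force 20

```text
clock: 6.78
position: [0.6514, 0.1958, 0.1417]
tool_rot: [3.141, 0.611, 1.774]
force: [0.1, -0.1, 0.3]
grip_width: 0.0602
finger_force: 0.0
```

Emit:
send_rows --plan "0 0 0 0 0 0 0.058;0 0 0 0 0 0 0.057;0 0 0 0 0 0 0.056;0 0 0 0 0 0 0.055;0 0 0 0 0 0 0.054;0 0 0 0 0 0 0.054;0 0 0 0 0 0 0.054"

```text
clock: 7.37
position: [0.6514, 0.1958, 0.1415]
tool_rot: [3.141, 0.61, 1.774]
force: [2.1, 5.0, 3.6]
grip_width: 0.0539
finger_force: 3.8
```

Emit:
send_rows --plan "0 0 0 0 0 0 0.053;0 0 0 0 0 0 0.052;0 0 0 0 0 0 0.052;0 0 0 0 0 0 0.052"

```text
clock: 7.7
position: [0.6515, 0.1959, 0.1416]
tool_rot: [3.141, 0.61, 1.774]
force: [1.3, 6.3, 4.0]
grip_width: 0.052
finger_force: 5.3
```

Emit:
send_rows --plan "0 0 0 0 0 0 0.051;0 0 0 0 0 0 0.051;0 0 0 0 0 0 0.051"

```text
clock: 7.95
position: [0.6515, 0.196, 0.1416]
tool_rot: [3.141, 0.61, 1.774]
force: [2.8, 5.0, 4.4]
grip_width: 0.0509
finger_force: 5.8
```

Emit:
send_rows --plan "0 0 0 0 0 0 0.05;0 0 0 0 0 0 0.05;0 0 0 0 0 0 0.05"

```text
clock: 8.2
position: [0.6515, 0.1961, 0.1416]
tool_rot: [3.14, 0.61, 1.774]
force: [4.0, 5.9, 4.6]
grip_width: 0.0505
finger_force: 6.4
```

Emit:
send_rows --plan "0 0 0 0 0 0 0.0495;0 0 0 0 0 0 0.0495;0 0 0 0 0 0 0.0495"

```text
clock: 8.45
position: [0.6516, 0.1961, 0.1416]
tool_rot: [3.14, 0.61, 1.774]
force: [3.1, 6.8, 6.4]
grip_width: 0.0498
finger_force: 6.9
```

Emit:
send_rows --plan "0 0 0 0 0 0 0.049;0 0 0 0 0 0 0.049;0 0 0 0 0 0 0.049"

```text
clock: 8.7
position: [0.6516, 0.1962, 0.1417]
tool_rot: [3.14, 0.61, 1.774]
force: [4.5, 6.5, 4.7]
grip_width: 0.0491
finger_force: 11.5
```

Emit:
send_rows --plan "0 0 0 0 0 0 0.0485;0 0 0 0 0 0 0.0485;0 0 0 0 0 0 0.0485"

```text
clock: 8.95
position: [0.6517, 0.1963, 0.1417]
tool_rot: [3.14, 0.61, 1.774]
force: [4.6, 7.8, 6.1]
grip_width: 0.0491
finger_force: 12.2
```

Emit:
send_rows --plan "0 0 0 0 0 0 0.0494;0 0 0 0 0 0 0.0494;0 0 0 0 0 0 0.0494;0 0 0 0 0 0 0.0494"

```text
clock: 9.28
position: [0.6516, 0.1962, 0.1417]
tool_rot: [3.14, 0.61, 1.774]
force: [4.3, 6.8, 4.9]
grip_width: 0.0494
finger_force: 9.6
```

Emit:
send_rows --plan "0 0 0 0 0 0 0.0494;0 0 0 0 0 0 0.0494;0 0 0 0 0 0 0.0494;0 0 0 0 0 0 0.0494;0 0 0 0 0 0 0.0494;0 0 0 0 0 0 0.0494;0 0 0 0 0 0 0.0494;0 0 0 0 0 0 0.0494;0 0 0 0 0 0 0.0494;0 0 0 0 0 0 0.0494"

```text
clock: 10.12
position: [0.6516, 0.1962, 0.1417]
tool_rot: [3.14, 0.61, 1.774]
force: [4.3, 6.5, 4.4]
grip_width: 0.0494
finger_force: 9.6
```

Emit:
send_rows --plan "0 0 0 0 0 0 0.0494;0 0 0 0 0 0 0.0494;0 0 0 0 0 0 0.0494;0 0 0 0 0 0 0.048;0 0 0 0 0 0 0.046;0 0 0 0 0 0 0.044;0 0 0 0 0 0 0.043;0 0 0 0 0 0 0.042;0 0 0 0 0 0 0.041;0 0 0 0 0 0 0.041"

```text
clock: 10.95
position: [0.652, 0.1971, 0.1421]
tool_rot: [3.138, 0.609, 1.774]
force: [7.6, 12.1, 6.9]
grip_width: 0.0435
finger_force: 18.6
```

Emit:
send_rows --plan "0 0 0 0 0 0 0.041;0 0 0 0 0 0 0.041;0 0 0 0 0 0 0.041;0 0 0 0 0 0 0.041;0 0 0 0 0 0 0.041;0 0 0 0 0 0 0.041;0 0 0 0 0 0 0.041;0 0 0 0 0 0 0.041;0 0 0 0 0 0 0.041;0 0 0 0 0 0 0.041"

```text
clock: 11.78
position: [0.652, 0.1971, 0.142]
tool_rot: [3.138, 0.609, 1.774]
force: [7.2, 10.5, 7.6]
grip_width: 0.0431
finger_force: 18.6
```

Emit:
send_rows --plan "0 0 0 0 0 0 0.041;0 0 0 0 0 0 0.041;0 0 0 0 0 0 0.041;0 0 0 0 0 0 0.041;0 0 0 0 0 0 0.06;0 0 0 0 0 0 0.0854;0 0 0 0 0 0 0.0854;0 0 0 0 0 0 0.0854;0 0 0 0 0 0 0.0854;0 0 0 0 0 0 0.0854"

```text
clock: 12.62
position: [0.6513, 0.1953, 0.1413]
tool_rot: [-3.141, 0.611, 1.774]
force: [0.7, 0.0, -0.4]
grip_width: 0.0854
finger_force: 0.0
```

Emit:
send_rows --plan "0 0 -0.03 0 0 0 0.0854;0 0 -0.06 0 0 0 0.0854;0 0 -0.1 0 0 0 0.0854;0 0 -0.14 0 0 0 0.0854;0 0 -0.17 0 0 0 0.0854;0 0 -0.17 0 0 0 0.0854;0 0 -0.17 0 0 0 0"

```text
clock: 13.2
position: [0.6314, 0.2924, 0.2817]
tool_rot: [3.139, 0.61, 1.774]
force: [0.5, -0.2, -0.7]
grip_width: 0.0756
finger_force: 0.0
```

Run:
```python
from h import *
st();go([60,-130,300],0);go([75,-130,190],0)
s=observe();f=imaging.grab_frame("wrist")
cv2.imwrite("pics/w5.png",f["color"][:,:,::-1])
```

```text
t 13.2 ps [-96.5  31.  281.7] z [ 0.573 -0.    -0.82 ] y [0.003 1.    0.002] F [ 0.3  0.4 -0.7] w 0.0756 ff 0.0 q [-0.51  0.8  -0.49  1.16  0.79  1.71 -0.81]
[  60 -130  300] 0 shift [-0.1394 -0.1605  0.0747] turn [ 0.04 34.93 -0.19]
[  75 -130  190] 0 shift [-0.0887 -0.1606  0.1734] turn [ 0.04 34.93 -0.19]
```

View pics/w5.png

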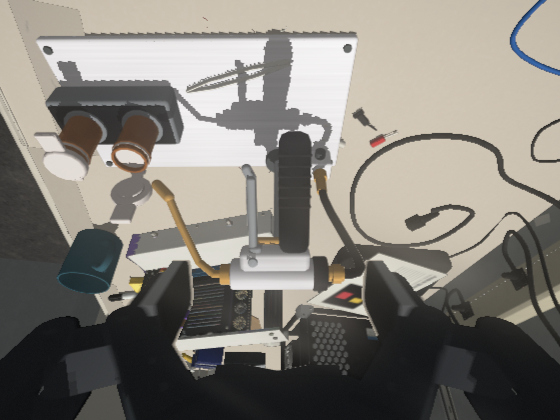

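The gun looks free, the cap is still upright, and nothing has been disturbed. Next I go over to the right side of the open cap, tool vertical and fingers shut.

Emit:
send_rows --plan "-0.02 -0.03 0 0 7 0 0;-0.05 -0.06 0.01 0 14 0 0;-0.08 -0.09 0.03 0 21 0 0;-0.1 -0.12 0.05 0 28 0 0;-0.13 -0.15 0.07 0 35 0 0;-0.14 -0.16 0.075 0 35 0 0;-0.14 -0.16 0.075 0 35 0 0;-0.14 -0.16 0.075 0 35 0 0;-0.14 -0.16 0.075 0 35 0 0"

```text
clock: 14.0
position: [0.5061, 0.0991, 0.2989]
tool_rot: [-3.14, 0.002, 1.766]
force: [1.2, 1.4, 0.5]
grip_width: -0.0002
finger_force: 0.0
```

Run:
```python
from h import *
st();go([63,-130,200],0);go([63,-130,145],0)
```

```text
t 14.0 ps [  66.7 -131.5  298.9] z [ 0.002 -0.001 -1.   ] y [ 0.012  1.    -0.001] F [-1.1  1.4  0.5] w -0.0002 ff 0.0 q [ 0.27  0.35 -0.75  1.77  0.26  1.12 -0.37]
[  63 -130  200] 0 shift [0.0039 0.0015 0.0989] turn [-0.08  0.1  -0.7 ]
[  63 -130  145] 0 shift [0.0039 0.0016 0.1539] turn [-0.08  0.1  -0.7 ]
```

Emit:
send_rows --plan "0 0.001 0.04 0 0 0 0;0 0.001 0.08 0 0 0 0;0 0.001 0.12 0 0 0 0;0 0.001 0.15 0 0 0 0;0.01 0.001 0.152 0 0 0 0;0.025 0.001 0.152 0 0 0 0;0.035 0.001 0.152 0 0 0 0;0.045 0.001 0.152 0 0 0 0;0.055 0.001 0.152 0 0 0 0;0.055 0.001 0.152 0 0 0 0"

```text
clock: 14.83
position: [0.4965, 0.1608, 0.1484]
tool_rot: [3.14, -0.001, 1.777]
force: [0.1, 0.0, 0.2]
grip_width: 0.0001
finger_force: 0.0
```

Run:
```python
from h import *
st()
```

```text
t 14.83 ps [   4.3 -128.2  148.4] z [-0.001  0.001 -1.   ] y [0.002 1.    0.001] F [0.  0.1 0.2] w 0.0001 ff 0.0 q [ 0.06  0.54 -0.66  1.92  0.45  0.82 -0.64]
```

Emit:
send_rows --plan "0.01 -0.002 0.006 0 0 0 0;0.01 -0.002 0.014 0 0 0 0;0.01 -0.002 0.022 0 0 0 0;0.01 -0.002 0.028 0 0 0 0;0.01 -0.002 0.033 0 0 0 0;0.01 -0.002 0.036 0 0 0 0;0.01 -0.002 0.036 0 0 0 0"

```text
clock: 15.42
position: [0.4929, 0.1674, 0.1125]
tool_rot: [3.141, 0.001, 1.774]
force: [-12.5, -5.1, 41.6]
grip_width: 0.0003
finger_force: 20.3
```

Run:
```python
from h import *
st()
```

```text
t 15.42 ps [  -2.9 -130.3  112.5] z [ 0.001  0.001 -1.   ] y [0.005 1.    0.001] F [  2.4 -13.2  41.6] w 0.0003 ff 20.3 q [ 0.02  0.59 -0.63  1.95  0.5   0.75 -0.7 ]
```

Emit:
send_rows --plan "0 -0.005 -0.04 0 0 0 0;0 -0.03 -0.08 0 0 0 0;0.05 -0.06 -0.12 0 0 0 0;0.1 -0.08 -0.14 0 0 0 0;0.1 -0.08 -0.16 0 0 0 0;0.1 -0.08 -0.16 0 0 0 0;0.1 -0.08 -0.16 0 0 0 0;0.1 -0.08 -0.16 0 0 0 0"

```text
clock: 16.08
position: [0.3944, 0.2492, 0.2716]
tool_rot: [3.141, 0.0, 1.774]
force: [-0.0, 0.1, -0.3]
grip_width: 0.0002
finger_force: 0.0
```

Run:
```python
from h import *
st();s=observe();f=imaging.grab_frame("wrist");g=imaging.grab_frame("scene")
A=cv2.resize(f["color"][:,140:,::-1],(400,400));B=cv2.resize(g["color"][165:305,170:310,::-1],(400,400),interpolation=2)
cv2.imwrite("pics/w6.png",np.hstack([A,B]))
```

```text
t 16.08 ps [-103.2 -209.8  271.6] z [ 0.     0.001 -1.   ] y [0.004 1.    0.001] F [-0.1  0.  -0.3] w 0.0002 ff 0.0 q [-0.03  0.3  -0.81  1.92  0.25  1.02 -0.74]
```

View pics/w6.png

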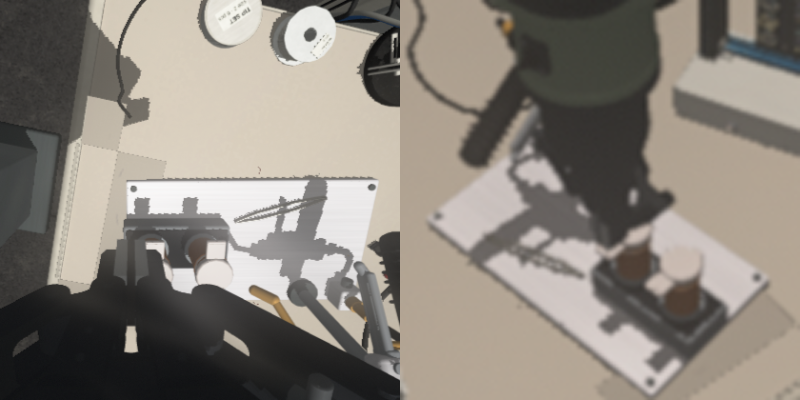

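Both caps lie flat: the tabs show at the same row, (210,247) and (155,247), and the 41 N press ended at the shut height. The gun is free and the loose things look undisturbed.

```bash
python3 -c "
from workcell import bot
print(bot.job_done())"
```

```text
the job is handed in; nothing more can be done
None
```

I purged the vial and handed the job in: cap opened, soft flow about 1.5 s, full flow about 1.2 s, trigger let go, cap pressed shut; the hand-in gave no verdict, and that press peaked at about 42 N at the fingertips.

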